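Strip the balance arm of a copy stand

ROBOT

A 6-joint arm with a two-finger parallel gripper is mounted at the origin on the work surface. World frame = base frame: x ahead of the robot, y to its left, z up, the work surface at z = 0. Lengths are in m, angles in rad, forces in N, time in s.
With the tool pointing down it reaches from about 0.3 to 0.775 m from the base axis. Payload 14.6 kg.
Tool frame: the origin (TCP) lies at the very end of the fingers, on their centre line; the grasp point (between the pads) lies 19 mm behind it; z points along the fingers, x is the direction in which the jaws open and shut, and the axes are right-handed (so a half turn about z gives the same grasp; the last joint's range is limited). The gripper opens to 94 mm and grips with 3 to 60 N. Pads are 16 mm wide; open, the fingers measure 119 mm over their backs; the gripper's body (75 mm by 177 mm) begins 78 mm behind the grasp point.
Start: joints at [-1.3, 0.3, 1.521, -0, 1.321, -0.067], TCP at [0.182, -0.519, 0.205] pointing down, gripper open.
Joint ranges: [-3.03, 3.03], [-0.79, 2.21], [0.23, 2.52], [-1.04, 4.18], [0, 3.07], [-2.55, 2.55]. Speed limits (rad/s): [2.22, 2.22, 2.57, 3.14, 3.14, 3.14].

INTERFACE

Orientations are given as [roll, pitch, yaw] about the fixed x, y, z axes, in that order (R = Rz(yaw) Ry(pitch) Rx(roll)).
In Python, from bench import manip gives the robot as it stands. The module is installed in compiled form; this text tells all that it offers.
- The arm moves only by the tool apply_moves, never from a script. Its argument "plan" is a list of rows, each a list of 5 numbers: the shift along the tool's x, y, z in mm, then the turn about the tool's z in degrees, then the closure, from 0 (fully open) to 1 (shut). A call has 1 to 12 rows; each row is the pose to reach, as a shift and turn from the pose measured when the call began, along the tool's axes at that moment; what a row does not reach only later rows make up. A row lasts 1/12 s, in which the tool goes at most 41.7 mm and 7.16 degrees, less where a joint would pass 70% of its speed; a pose out of reach is approached as far as the arm can. A call with a gripper value outside its range is refused whole. The fingers move at their own pace and stop on an object; the grip force is fixed at half the most. Time passes only in rows, so rows that repeat a pose let the fingers close. It gives the time, the measured TCP pose, the force and the opening at its end, in the units of the state.
- manip.sense(): the state, without advancing time (a new reading comes with each control period).
- manip.grab_frame(name): name is "scene" or "top" or "wrist"; returns the picture (420x560x3 uint8, red, green, blue); there is no depth.
- manip.camera_info(name): a dict with "vfov" (degrees; the focal length in pixels is half the picture's height over the tangent of half this angle, whatever the lens; pixels are square), "cx", "cy" (the principal point, pixels), "extrinsics" (4x4, takes a point from camera to world coordinates). Camera axes: x right, y up, looking along -z (the intrinsics and any distortion apply to the point x, -y, -z); pixel columns grow to the right and rows downward; lengths in m; the calibration is good to about 2 mm. The wrist camera is an equidistant fisheye: a pixel r from the principal point sees the ray r / f radians off the axis. A picture is of the moment at which its call begins: read the wrist's pose just before it. camera_info takes no time and is no camera call; for the wrist camera it gives the pose at the moment of the call.
- manip.sign_off(): hands the job in, once; it reports no verdict.
The state is a dict: "clock": time; "qpos": joint angles; "joint_velocities": joint speeds; "joint_torque": joint torques, N m; "ee_pos": TCP position; "orientation": TCP orientation; "force": force on the tool from outside, world axes, zero at the start; "ft_torque": the same for the moment, N m; "gripper_width": finger opening in m.
Only numpy, scipy, OpenCV 4.12 (cv2) and the standard library are available. Lean on these libraries where they do the work, as an engineer would, in place of code of your own. Each camera call takes 0.05 s, during which the arm holds its last target.

TASK

The balance arm is being taken down: slide the stop collar off the free end of its horizontal bar and stand it in the open tray, then slide the balance weight off the same way and stand it in the tray too. Both must finish upright on their flat feet on the tray's floor, let go and at rest; set them down gently, never drop them, and leave the camera lens, the roll of tape and the amber jar where they are.

Things in the scene. Friction and masses are not known exactly. Their poses are not given: they have to be found in the camera images.
- boom: Fixed balance arm: round foot 130 mm across, a post, and a level steel bar 18 mm thick. Origin on the table below the bar, z up. The bar lies along x, its axis 150 mm above the table: free end at x = -60 mm (pointing roughly at the robot), post at x = +140 mm with a black clamp head (46 mm wide, top 173 mm up, near face at x = +119 mm).
- bar_tip (a point): The centre of the bar's free end face, 150 mm above the table; axes as boom.
- collar_mid (a point): Stop collar, the short part near the bar's free end: aluminium, 28 mm along the bar (x), 44 mm wide (y, flat sides), 62 mm high, 0.15 kg; rounded top, flat foot. This point is its centre, 31 mm above the foot. A 26 mm bore runs along x, 9 mm above this point. It hangs loose, free to slide, bore axis 4 mm below the bar's; raising it 4 mm centres it. Axes as the boom's while it hangs.
- weight_mid (a point): Balance weight, the long part between collar and post: grey-painted casting, 60 mm along the bar (x), 50 mm wide (y, flat sides), 70 mm high, 0.35 to 0.65 kg; rounded top, flat foot. This point is its centre, 35 mm above the foot. A 26 mm bore runs along x, 10 mm above this point. It hangs loose in the same way as the collar.
- tray_floor (a point): The open grey tray with a black liner, fixed to the table, on the other side from the boom; its place and yaw vary. This point is the centre of its inner floor, 5 mm above the table, z up. Inside it is 220 mm (its x) by 170 mm (its y); walls 5 mm thick, rim 30 mm above the table.
- lens_mid (a point): Bystander: black camera lens standing upright, 72 mm across, 78 mm high; this point is its centre. Leave alone.
- tape_mid (a point): Bystander: brown roll of tape lying flat, 92 mm across, 30 mm high; this point is its centre. Leave alone.
- jar_mid (a point): Bystander: amber jar with a black cap, standing, 60 mm across, 85 mm high; this point is its centre. Leave alone.
Mind the look-alikes: they are no part of the job. What is shaped like the part that bears weight_mid but blue is not meant.

How it is judged:
By the outcome, as a careful person would: the job done as asked, in the order asked, and still so for the second after the job is handed in, with the robot touching nothing.
It also fails if it takes over 64 s, if anything falls off the work surface, if the arm or the gripper's body presses on something with over 40 N, if the wrist force passes 120 N, or if a joint passes its speed limit or range.

## Working session

There is one attempt and no reset: what is moved stays moved. The work goes in short steps, Python scripts to look and compute and a tool call to move; the robot and the scene stay as the last step left them, time stands still between calls to the robot, and variables do not carry over. Pictures are saved under pics/ and viewed, and the job is handed in when it is done.

Besides the shell and the picture viewer there is one more tool, called after "Call:" as name(argument=value, ...) on one line, values as JSON. apply_moves: Moves the arm, as the interface text tells. Its arguments: {"type":"object","properties":{"plan":{"type":"array"}},"required":["plan"]}

```bash
mkdir -p pics
python3 - <<'E'
from bench import manip
import cv2,numpy as np
print(manip.sense())
for n in ["scene","top","wrist"]:
    c=manip.camera_info(n); print(n,c)
    f=manip.grab_frame(n); cv2.imwrite(f"pics/{n}0.png",f[:,:,::-1])
E
```

```text
{'clock': 0.0, 'qpos': array([-1.29960791e+00,  3.00452850e-01,  1.52158377e+00, -1.27966665e-05,
        1.32069904e+00, -6.66149264e-02]), 'joint_velocities': array([ 8.37601484e-05,  3.57279029e-04, -5.42243462e-04, -7.60869645e-04,
       -1.64619056e-03,  7.52165683e-04]), 'joint_torque': array([ 6.62401508e-04, -5.31803763e+01, -3.52739775e+01,  7.08385091e-02,
        2.43275869e-02, -9.21829610e-05]), 'ee_pos': array([ 0.1821939 , -0.51866664,  0.20489521]), 'orientation': array([-3.14152894e+00,  1.14128905e-03, -1.23298978e+00]), 'force': array([-0.08850802,  0.52120605,  0.72428487]), 'ft_torque': array([-0.01973645, -0.04215005, -0.0224678 ]), 'gripper_width': 0.0942654443071362}
scene {'vfov': 45.56234828607279, 'cx': 269.9236698136485, 'cy': 205.31354516552167, 'extrinsics': array([[-0.37810796, -0.52773858,  0.76060921,  1.22483586],
       [ 0.92570678, -0.22446483,  0.30443801,  0.21715134],
       [ 0.01006633,  0.81921153,  0.57340312,  0.62887063],
       [ 0.        ,  0.        ,  0.        ,  1.        ]])}
top {'vfov': 52.18399438739826, 'cx': 282.38356190568663, 'cy': 210.96810346465548, 'extrinsics': array([[ 0.01121589,  0.9988708 , -0.04616635,  0.53380086],
       [-0.99957574,  0.012441  ,  0.02633561, -0.04053523],
       [ 0.02688023,  0.04585139,  0.99858655,  0.89058047],
       [ 0.        ,  0.        ,  0.        ,  1.        ]])}
wrist {'vfov': 65.70646984690485, 'cx': 281.54836382007335, 'cy': 205.20606381547927, 'extrinsics': array([[ 3.31903751e-01,  9.15199740e-01,  2.28581136e-01,
         2.48618671e-01],
       [-9.43312940e-01,  3.21813364e-01,  8.12210350e-02,
        -4.96550118e-01],
       [ 7.73005929e-04, -2.42581109e-01,  9.70130820e-01,
         3.83824689e-01],
       [ 0.00000000e+00,  0.00000000e+00,  0.00000000e+00,
         1.00000000e+00]])}
```

View pics/scene0.png

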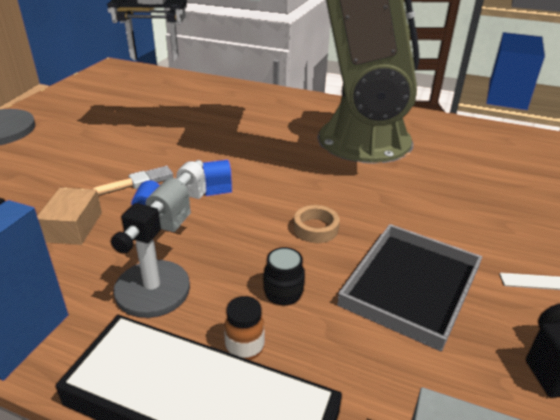

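View pics/top0.png

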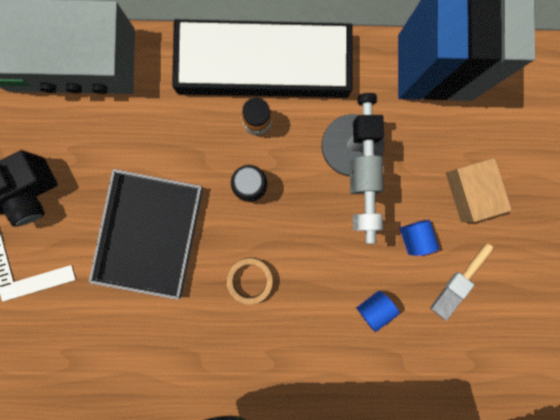

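View pics/wrist0.png

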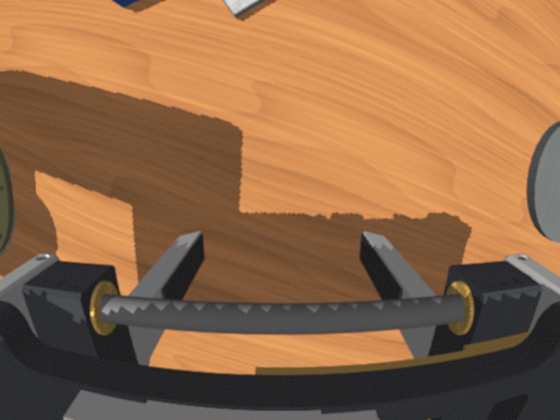

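The top view shows the bar from its free end at about (371,243) up to the clamp at (369,128). The aluminium collar is at (368,221) and the grey weight at (367,173). The two blue look-alikes lie on the table at (421,238) and (378,310). The tray is at (147,234), the lens at (249,183), the tape at (250,281) and the jar at (256,113). I'll confirm with an enlarged crop.

```bash
cat > h.py <<'E'
import numpy as np,cv2
from bench import manip
def ray(n,u,v,c=None):
    c=c or manip.camera_info(n); f=210/np.tan(np.radians(c['vfov']/2)); E=c['extrinsics']
    x=(u-c['cx']);y=(v-c['cy'])
    if n=='wrist':
        r=np.hypot(x,y)+1e-9;t=r/f; d=np.array([np.sin(t)*x/r,-np.sin(t)*y/r,-np.cos(t)])
    else: d=np.array([x/f,-y/f,-1.]); 
    d=E[:3,:3]@d; return E[:3,3],d/np.linalg.norm(d)
def onz(n,u,v,z,c=None):
    o,d=ray(n,u,v,c); return o+d*(z-o[2])/d[2]
def proj(n,p,c=None):
    c=c or manip.camera_info(n); f=210/np.tan(np.radians(c['vfov']/2)); E=c['extrinsics']
    q=E[:3,:3].T@(np.asarray(p,float)-E[:3,3]); X,Y,Z=q[0],-q[1],-q[2]
    if n=='wrist':
        r=np.hypot(X,Y)+1e-12;t=np.arctan2(r,Z);return np.array([c['cx']+f*t*X/r,c['cy']+f*t*Y/r])
    return np.array([c['cx']+f*X/Z,c['cy']+f*Y/Z])
E
python3 - <<'E'
import cv2
a=cv2.imread('pics/top0.png')[80:260,310:450]
b=cv2.imread('pics/scene0.png')[145:315,90:250]
a=cv2.resize(a,None,fx=3.3,fy=3.3,interpolation=cv2.INTER_CUBIC);b=cv2.resize(b,(320*594//340//1,594),interpolation=cv2.INTER_CUBIC)
b=b[:, :800-a.shape[1]] if False else cv2.resize(b,(800-a.shape[1],594*0+ (800-a.shape[1])*170//160))
import numpy as np
h=max(a.shape[0],b.shape[0]);o=np.zeros((h,800,3),'uint8');o[:a.shape[0],:a.shape[1]]=a;o[:b.shape[0],a.shape[1]:]=b
cv2.imwrite('pics/crop0.png',o);print(a.shape,b.shape)
E
```

```text
(594, 462, 3) (359, 338, 3)
```

View pics/crop0.png

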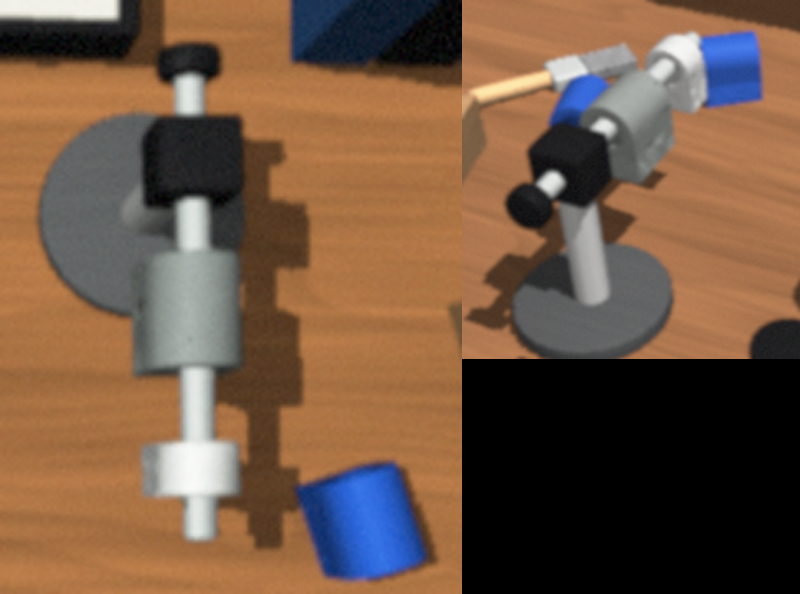

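Run:
```python
from h import *
P=lambda x,y:(310+x/3.3-0.35,80+y/3.3-0.35)
c=manip.camera_info('top')
for n,x,y,z in [('barA',193.5,225,.159),('barB',198,400,.159),('tip',201,540,.153),('tipt',201,540,.150),('colfront_top',195,497,.160),('colback_top',195,443,.165),('wt_front',190,374,.165),('wt_back',190,250,.165),('clampnear',195,203,.173)]:
    print(n,onz('top',*P(x,y),z,c).round(4))
f=cv2.imread('pics/top0.png');hsv=cv2.cvtColor(f,cv2.COLOR_BGR2HSV)
# tray: low saturation region
m=(hsv[:,:,1]<75).astype('uint8')*255
m[:160]=0;m[310:]=0;m[:,:85]=0;m[:,215:]=0
cs,_=cv2.findContours(m,0,2);k=max(cs,key=cv2.contourArea)
r=cv2.minAreaRect(k);print(r);
b=cv2.boxPoints(r);Q=np.array([onz('top',u,v,.03,c) for u,v in b]);print(Q.round(4),Q.mean(0).round(4))
ap=cv2.approxPolyDP(cv2.convexHull(k),6,True)[:,0];print(ap)
Q=np.array([onz('top',u,v,.03,c) for u,v in ap.astype(float)]);print(Q.round(4),Q.mean(0).round(4))
print([np.degrees(np.arctan2(*(Q[(i+1)%4]-Q[i])[1::-1])).round(1) for i in range(4)],[np.linalg.norm(Q[(i+1)%4]-Q[i]).round(3) for i in range(4)])
for n,u,v,z in [('lens',249,182,.078),('tape',250,281,.03),('jar',256,110,.085)]: print(n,onz('top',u,v,z,c).round(3))
print(manip.sense()['clock'])
```

```text
barA [ 0.6788 -0.2072  0.159 ]
barB [ 0.5869 -0.2098  0.159 ]
tip [ 0.514  -0.2129  0.153 ]
tipt [ 0.5139 -0.2136  0.15  ]
colfront_top [ 0.5364 -0.208   0.16  ]
colback_top [ 0.5642 -0.2068  0.165 ]
wt_front [ 0.5999 -0.2042  0.165 ]
wt_back [ 0.6645 -0.204   0.165 ]
clampnear [ 0.6874 -0.2048  0.173 ]
((145.64984130859375, 234.23239135742188), (93.73208618164062, 117.25634765625), 11.427101135253906)
[[0.4279 0.3182 0.03  ]
 [0.6563 0.2795 0.03  ]
 [0.6216 0.0961 0.03  ]
 [0.3928 0.1374 0.03  ]] [0.5247 0.2078 0.03  ]
[[113 169]
 [202 188]
 [178 298]
 [ 89 282]]
[[0.6533 0.2761 0.03  ]
 [0.6177 0.0985 0.03  ]
 [0.3987 0.1414 0.03  ]
 [0.4287 0.3164 0.03  ]] [0.5246 0.2081 0.03  ]
[np.float64(-101.3), np.float64(168.9), np.float64(80.3), np.float64(-10.2)] [np.float64(0.181), np.float64(0.223), np.float64(0.178), np.float64(0.228)]
lens [0.626 0.002 0.078]
tape [ 0.433 -0.     0.03 ]
jar [ 0.762 -0.01   0.085]
0.15
```

```bash
cat >> h.py <<'E'
def delta(target,yawdeg):
    s=manip.sense();y=s['orientation'][2];d=np.array(target)-s['ee_pos']
    dx=[np.cos(y),np.sin(y),0];dy=[np.sin(y),-np.cos(y),0]
    t=(np.degrees(y)-yawdeg+180)%360-180
    print('mm/deg',np.round([1e3*d@dx,1e3*d@dy,-1e3*d[2],t],1))
E
python3 -c "
from h import *
delta([.55,-.2118,.205],-88)"
```

```text
mm/deg [-167.7 -448.7    0.    17.4]
```

Call:
apply_moves(plan=[[-14, -37, 0, 2, 0], [-28, -75, 0, 4, 0], [-42, -112, 0, 6, 0], [-56, -150, 0, 8, 0], [-70, -187, 0, 10, 0], [-84, -224, 0, 12, 0], [-98, -262, 0, 14, 0], [-112, -299, 0, 16, 0], [-126, -337, 0, 17.4, 0], [-140, -374, 0, 17.4, 0], [-154, -411, 0, 17.4, 0], [-168, -449, 0, 17.4, 0]])

```text
clock: 1.15
ee_pos: [0.5513, -0.2098, 0.2051]
orientation: [3.141, 0.001, -1.537]
force: [-0.1, -0.6, 0.6]
gripper_width: 0.0939
```

Call:
apply_moves(plan=[[0, 0, 0, 0, 0], [0, 0, 0, 0, 0]])

```text
clock: 1.32
ee_pos: [0.5521, -0.2082, 0.2043]
orientation: [3.14, 0.001, -1.534]
force: [0.5, -0.6, 0.8]
gripper_width: 0.0937
```

Run:
```python
from h import *
s=manip.sense();print(s['clock'],s['ee_pos'],s['orientation'],s['force'])
c=manip.camera_info('wrist');f=manip.grab_frame('wrist')
cv2.imwrite('pics/w1.png',f[:,:,::-1])
cv2.imwrite('pics/w1b.png',cv2.resize(f[:,:,::-1],(800,600),interpolation=cv2.INTER_CUBIC))
# predicted bar
for n,p in [('tip',(.514,-.213,.15)),('bar top .587',(.587,-.2098,.159)),('colc top',(.55,-.2115,.168)),('foot L',(.55,-.1895,.106)),('foot R',(.55,-.2335,.106))]: print(n,proj('wrist',p,c).round(1))
import pickle;pickle.dump(c,open('w1.pkl','wb'))
delta([.55,-.2115,.205],-88)
```

```text
1.3167 [ 0.55214181 -0.20819216  0.20427671] [ 3.14004360e+00  1.47000462e-03 -1.53368640e+00] [ 0.47286575 -0.64210145  0.77063393]
tip [284.2 267.3]
bar top .587 [283.9 176.7]
colc top [284.3 231.4]
foot L [258.8 207.9]
foot R [308.6 209.7]
mm/deg [ 2.1  1.3 -0.6  0. ]
```

View pics/w1.png

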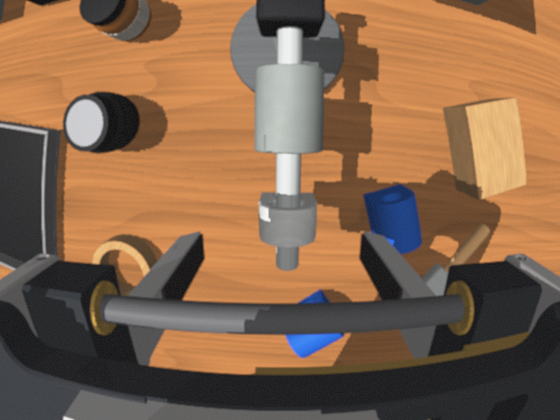

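```bash
python3 - <<'E'
from h import *
import pickle;c=pickle.load(open('w1.pkl','rb'))
s=manip.sense();p=s['ee_pos'];y=s['orientation'][2]
ax=np.array([np.cos(y),np.sin(y),0])
print('tcp',proj('wrist',p,c),proj('wrist',p+ax*.047,c),proj('wrist',p-ax*.047,c))
f=cv2.imread('pics/w1.png').astype(int)
g=f.sum(2)/3;sat=f.max(2)-f.min(2)
for r in [30,40,50,160,170,180,255,262]:
    row=sat[r,230:345]; idx=np.where(row<30)[0]+230
    # contiguous around 288
    a=b=288
    while sat[r,a-1]<40 and g[r,a-1]>60:a-=1
    while sat[r,b+1]<40 and g[r,b+1]>60:b+=1
    u=(a+b)/2
    print(r,a,b,onz('wrist',u,r,.150,c).round(4))
for r in [100,120,140,205,215,230]:
    a=b=288
    while sat[r,a-1]<40:a-=1
    while sat[r,b+1]<40:b+=1
    print(r,a,b,onz('wrist',(a+b)/2,r,.15,c).round(4))
print(f[195:275,290].tolist()[::4])
E
python3 -c "
import cv2
a=cv2.imread('pics/w1.png')[130:280,190:380];cv2.imwrite('pics/w1c.png',cv2.resize(a,None,fx=4,fy=4,interpolation=cv2.INTER_CUBIC))"
```

```text
tcp [281.27530836 249.01068637] [359.42913735 248.32071199] [203.11702048 248.01333104]
30 277 302 [ 0.6931 -0.2098  0.15  ]
40 231 343 [ 0.6853 -0.2083  0.15  ]
50 231 344 [ 0.6777 -0.209   0.15  ]
160 276 300 [ 0.5979 -0.2124  0.15  ]
170 276 299 [ 0.5906 -0.2123  0.15  ]
180 276 299 [ 0.5832 -0.2126  0.15  ]
255 277 297 [ 0.5246 -0.2147  0.15  ]
262 276 297 [ 0.5187 -0.2146  0.15  ]
100 255 323 [ 0.641  -0.2114  0.15  ]
120 255 323 [ 0.6266 -0.212   0.15  ]
140 255 322 [ 0.6123 -0.2122  0.15  ]
205 259 315 [ 0.5645 -0.213   0.15  ]
215 259 315 [ 0.5569 -0.2134  0.15  ]
230 260 315 [ 0.5451 -0.2142  0.15  ]
[[152, 153, 151], [126, 127, 124], [125, 128, 126], [116, 119, 117], [144, 146, 144], [145, 148, 147], [147, 149, 149], [144, 146, 147], [142, 145, 145], [142, 144, 144], [142, 143, 143], [144, 146, 146], [142, 145, 144], [132, 134, 134], [122, 123, 122], [123, 124, 122], [121, 121, 120], [123, 123, 121], [123, 121, 119], [87, 135, 196]]
```

View pics/w1c.png

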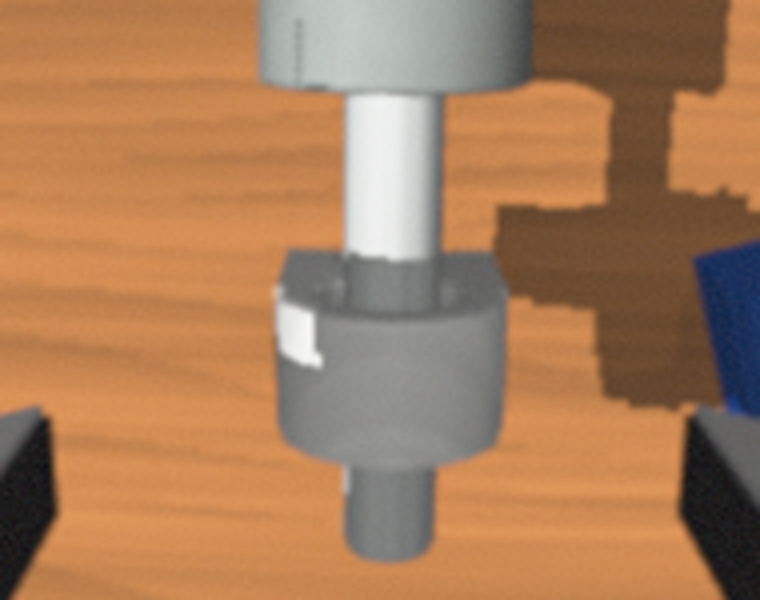

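Run:
```python
from h import *
import pickle;c=pickle.load(open('w1.pkl','rb'))
print(onz('wrist',288,209.5,.168,c),onz('wrist',288,245.8,.168,c),'w front',onz('wrist',289,153,.171,c),'tip',onz('wrist',288,270,.145,c))
delta([.550,-.2135,.120],-88)
```

```text
[ 0.56587484 -0.21337782  0.168     ] [ 0.5393054  -0.21453098  0.168     ] w front [ 0.60472728 -0.2123558   0.171     ] tip [ 0.50936026 -0.21629862  0.145     ]
mm/deg [ 4.1  1.4 84.4  0. ]
```

Call:
apply_moves(plan=[[5, 1, 0, 0, 0], [5, 1, 10, 0, 0], [5, 1, 22, 0, 0], [5, 1, 36, 0, 0], [5, 1, 50, 0, 0], [5, 1, 62, 0, 0], [5, 1, 74, 0, 0], [5, 1, 82, 0, 0], [5, 1, 84, 0, 0], [5, 1, 84, 0, 0], [5, 1, 84, 0, 0]])

```text
clock: 2.28
ee_pos: [0.5505, -0.2145, 0.1209]
orientation: [3.141, 0.001, -1.535]
force: [1.1, 0.4, -0.8]
gripper_width: 0.0938
```

Run:
```python
from h import *
s=manip.sense();print(s['ee_pos'],s['force'])
f=manip.grab_frame('wrist');cv2.imwrite('pics/w2.png',f[:,:,::-1])
g=manip.grab_frame('scene');cv2.imwrite('pics/s2.png',g[:,:,::-1])
delta([.551,-.2135,.120],-88)
```

```text
[ 0.55053281 -0.21445674  0.12093036] [ 1.14121132  0.40170681 -0.8152604 ]
mm/deg [-0.9 -0.4  1.2  0. ]
```

View pics/w2.png

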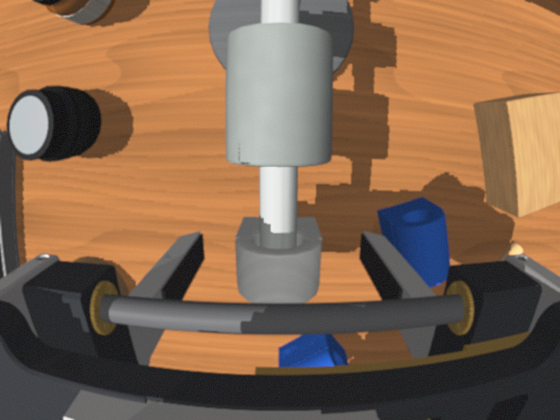

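View pics/s2.png

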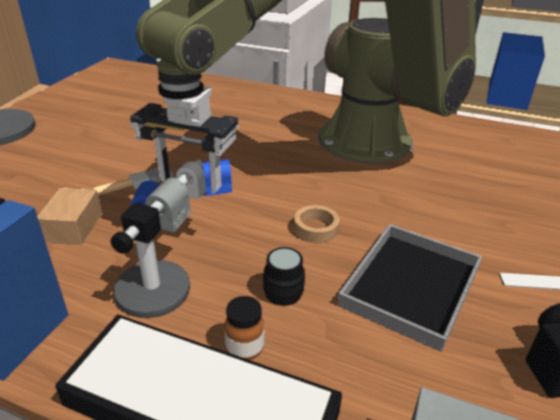

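The collar (columns 237–320) sits about 2 mm left of the finger centre at column 282. I'll correct for that and close.

Call:
apply_moves(plan=[[-2, 0, 0.5, 0, 0], [-2, 0, 0.5, 0, 0.2], [-2, 0, 0.5, 0, 0.4], [-2, 0, 0.5, 0, 0.7], [-2, 0, 0.5, 0, 0.7], [-2, 0, 0.5, 0, 0.7], [-2, 0, 0.5, 0, 0.7], [-2, 0, 0.5, 0, 0.7]])

```text
clock: 3.05
ee_pos: [0.5506, -0.2124, 0.1207]
orientation: [3.141, 0.001, -1.535]
force: [-0.4, -1.2, 0.6]
gripper_width: 0.051
```

Call:
apply_moves(plan=[[0, 0, 0, 0, 1], [0, 0, 0, 0, 1], [0, 0, 0, 0, 1], [0, 0, 0, 0, 1], [0, 0, 0, 0, 1], [0, 0, 0, 0, 1]])

```text
clock: 3.55
ee_pos: [0.5506, -0.2125, 0.1207]
orientation: [3.141, 0.001, -1.535]
force: [0.1, -1.4, -0.3]
gripper_width: 0.0436
```

Gripped at 43.6 mm. Next I'll raise it 4 mm.

Call:
apply_moves(plan=[[0, 0, -1, 0, 1], [0, 0, -2, 0, 1], [0, 0, -3, 0, 1], [0, 0, -4, 0, 1], [0, 0, -4, 0, 1], [0, 0, -4, 0, 1]])

```text
clock: 4.05
ee_pos: [0.5506, -0.2125, 0.1247]
orientation: [3.141, 0.001, -1.535]
force: [-0.1, 0.4, -1.8]
gripper_width: 0.044
```

Run:
```python
from h import *
s=manip.sense();print(s['ee_pos'],s['force'],s['ft_torque'],s['orientation'])
c=manip.camera_info('wrist');f=manip.grab_frame('wrist')
cv2.imwrite('pics/w3.png',cv2.resize(f[140:330,180:400,::-1],None,fx=3.1,fy=3.1,interpolation=cv2.INTER_CUBIC))
yaw=np.radians(1.8);p=s['ee_pos'][:2]-0.080*np.array([np.cos(yaw),np.sin(yaw)])
delta([*p,s['ee_pos'][2]],-88)
```

```text
[ 0.55056571 -0.21251233  0.12473452] [-0.11670652  0.38909012 -1.79212901] [0.00661338 0.08311317 0.03407539] [ 3.14123264e+00  5.94418098e-04 -1.53533999e+00]
mm/deg [-0.3 80.  -0.   0. ]
```

View pics/w3.png

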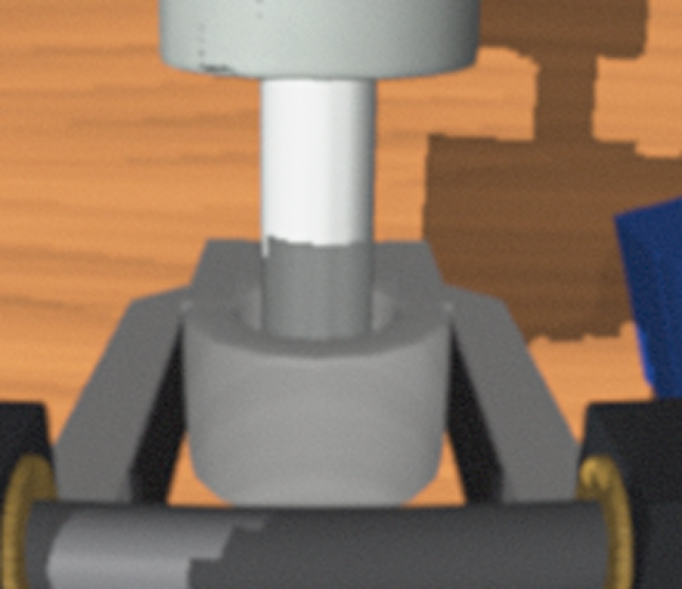

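The bar is centred in the bore and the force matches the collar's 1.5 N weight. I'll slide it off.

Call:
apply_moves(plan=[[0, 4, 0, 0, 1], [0, 10, 0, 0, 1], [0, 18, 0, 0, 1], [0, 26, 0, 0, 1], [0, 34, 0, 0, 1], [0, 42, 0, 0, 1], [0, 50, 0, 0, 1], [0, 58, 0, 0, 1], [0, 66, 0, 0, 1], [0, 74, 0, 0, 1], [0, 79, 0, 0, 1], [0, 80, 0, 0, 1]])

```text
clock: 5.1
ee_pos: [0.4698, -0.2154, 0.1248]
orientation: [3.141, 0.001, -1.536]
force: [-0.2, -0.4, -1.7]
gripper_width: 0.044
```

Run:
```python
from h import *
s=manip.sense();print(s['ee_pos'],s['force'],s['orientation'],s['gripper_width'])
f=manip.grab_frame('scene');cv2.imwrite('pics/s4.png',cv2.resize(f[80:320,80:400,::-1],None,fx=2.4,fy=2.4))
delta([.471,.218,.150],-95)
```

```text
[ 0.46983274 -0.21539668  0.1248274 ] [-0.24136795 -0.38310077 -1.70146005] [ 3.14112076e+00  6.34472934e-04 -1.53568637e+00] 0.04397906836898417
mm/deg [-433.1  -16.1  -25.1    7. ]
```

View pics/s4.png

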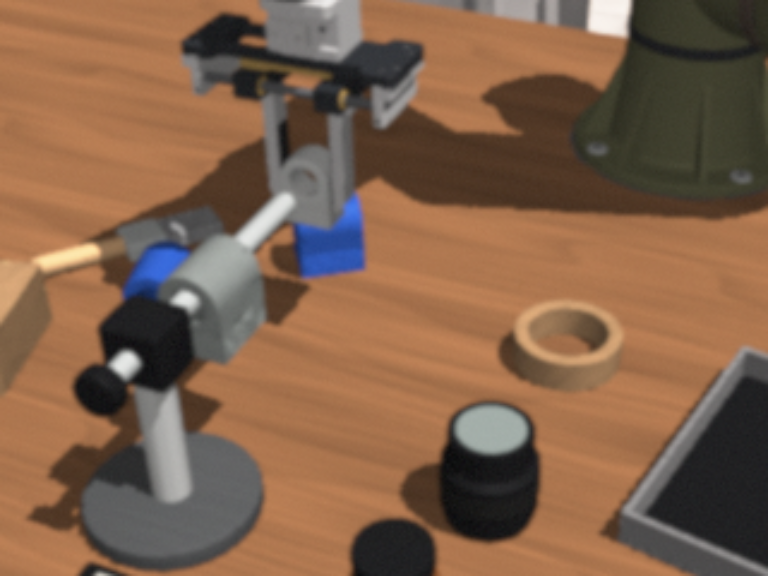

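The collar is clear of the tip. I'll carry it over to the tray.

Call:
apply_moves(plan=[[-6, 0, -8, 0, 1], [-20, 0, -18, 0, 1], [-42, -1, -25, 0, 1], [-70, -2, -25, 0, 1], [-100, -3, -25, 1, 1], [-130, -4, -25, 2, 1], [-160, -5, -25, 3, 1], [-190, -7, -25, 4, 1], [-220, -8, -25, 5, 1], [-250, -9, -25, 6, 1], [-280, -10, -25, 7, 1], [-310, -12, -25, 7, 1]])

```text
clock: 6.15
ee_pos: [0.4708, 0.0974, 0.1512]
orientation: [-3.141, 0.001, -1.658]
force: [0.3, -0.1, -0.8]
gripper_width: 0.0436
```

Run:
```python
from h import *
delta([.471,.218,.150],-97)
```

```text
mm/deg [-120.2   10.3    1.2    2. ]
```

Call:
apply_moves(plan=[[-28, 3, 0, 1, 1], [-54, 5, 0, 2, 1], [-78, 7, 0, 2, 1], [-98, 9, 0, 2, 1], [-112, 10, 1, 2, 1], [-119, 10, 1, 2, 1], [-120, 10, 1, 2, 1], [-120, 10, 1, 2, 1]])

```text
clock: 6.82
ee_pos: [0.4711, 0.2181, 0.1508]
orientation: [-3.14, 0.001, -1.692]
force: [-0.8, -0.1, -1.3]
gripper_width: 0.044
```

Run:
```python
from h import *
delta([.471,.218,.024],-97)
s=manip.sense();print(s['ee_pos'],s['force'])
f=manip.grab_frame('wrist');cv2.imwrite('pics/w5.png',f[:,:,::-1])
g=manip.grab_frame('top');cv2.imwrite('pics/t5.png',g[:,:,::-1])
```

```text
mm/deg [1.000e-01 1.000e-01 1.268e+02 0.000e+00]
[0.47112857 0.2181065  0.15078797] [-0.84677182 -0.14321385 -1.26463316]
```

View pics/w5.png

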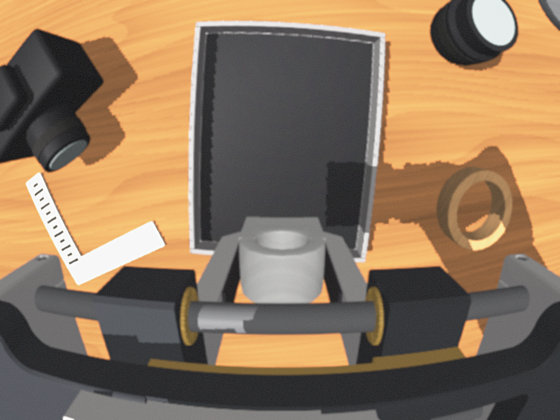

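View pics/t5.png

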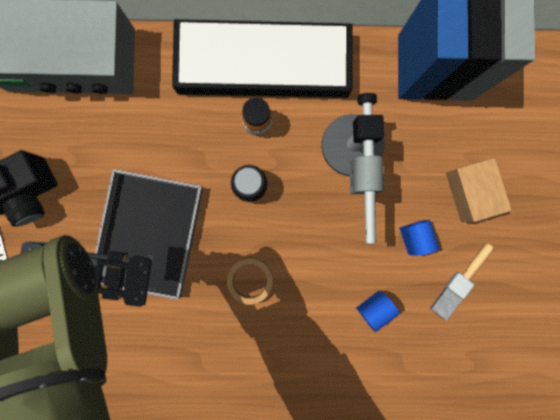

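Run:
```python
from h import *
c=manip.camera_info('wrist')
for u,v in [(196,24),(384,36),(192,251),(365,259)]: print(onz('wrist',u,v,.03,c).round(4))
```

```text
[0.6513 0.275  0.03  ]
[0.619  0.1001 0.03  ]
[0.4306 0.3128 0.03  ]
[0.4003 0.1387 0.03  ]
```

Call:
apply_moves(plan=[[0, 0, 8, 0, 1], [0, 0, 24, 0, 1], [0, 0, 42, 0, 1], [0, 0, 60, 0, 1], [0, 0, 78, 0, 1], [0, 0, 94, 0, 1], [0, 0, 106, 0, 1], [0, 0, 115, 0, 1], [0, 0, 121, 0, 1], [0, 0, 125, 0, 1], [0, 0, 127, 0, 1], [0, 0, 127, 0, 1]])

```text
clock: 7.92
ee_pos: [0.4715, 0.2174, 0.0236]
orientation: [-3.141, 0.001, -1.694]
force: [-0.3, 0.3, -2.0]
gripper_width: 0.044
```

Call:
apply_moves(plan=[[0, 0, 0.5, 0, 1], [0, 0, 1, 0, 1], [0, 0, 1.5, 0, 1], [0, 0, 2, 0, 1], [0, 0, 2, 0, 1]])

```text
clock: 8.33
ee_pos: [0.4715, 0.2174, 0.0217]
orientation: [-3.14, 0.001, -1.694]
force: [0.2, -0.6, -1.0]
gripper_width: 0.0443
```

Call:
apply_moves(plan=[[0, 0, 0.4, 0, 1], [0, 0, 0.8, 0, 1], [0, 0, 1.2, 0, 1], [0, 0, 1.2, 0, 1]])

```text
clock: 8.67
ee_pos: [0.4715, 0.2174, 0.0204]
orientation: [-3.14, 0.001, -1.694]
force: [0.1, -0.7, -1.9]
gripper_width: 0.0438
```

Call:
apply_moves(plan=[[0, 0, 0.4, 0, 1], [0, 0, 0.8, 0, 1], [0, 0, 0.8, 0, 1]])

```text
clock: 8.92
ee_pos: [0.4715, 0.2174, 0.0197]
orientation: [-3.14, 0.001, -1.694]
force: [0.5, -0.5, 0.7]
gripper_width: 0.0437
```

Call:
apply_moves(plan=[[0, 0, 0.3, 0, 1], [0, 0, 0.5, 0, 1], [0, 0, 0.5, 0, 1]])

```text
clock: 9.17
ee_pos: [0.4716, 0.2174, 0.0197]
orientation: [-3.14, 0.001, -1.694]
force: [-4.4, -1.7, 6.8]
gripper_width: 0.044
```

Contact at about 7 N, so the foot is on the floor. I'll relieve the pressure and open slowly.

Call:
apply_moves(plan=[[0, 0, -0.3, 0, 1], [0, 0, -0.3, 0, 0.45], [0, 0, -0.3, 0, 0.4], [0, 0, -0.3, 0, 0.35], [0, 0, -0.3, 0, 0.3], [0, 0, -0.3, 0, 0.2], [0, 0, -0.3, 0, 0.1], [0, 0, -0.3, 0, 0.1], [0, 0, -0.3, 0, 0.1], [0, 0, -0.3, 0, 0.1]])

```text
clock: 10.0
ee_pos: [0.4716, 0.2174, 0.02]
orientation: [-3.14, 0.001, -1.694]
force: [-0.4, 0.3, 0.3]
gripper_width: 0.0845
```

Run:
```python
from h import *
f=manip.grab_frame('scene');cv2.imwrite('pics/s6.png',cv2.resize(f[170:370,300:560,::-1],None,fx=3,fy=3))
```

```text
(no output)
```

View pics/s6.png

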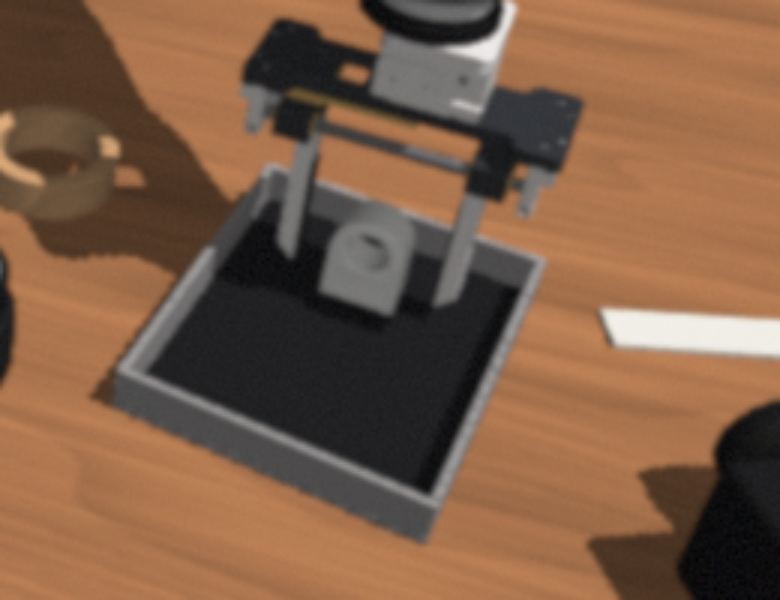

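Collar stands upright on the tray floor at crop (370,265). I'll retreat upward, then go to the weight.

Call:
apply_moves(plan=[[0, 0, -5, 0, 0.1], [0, 0, -18, 0, 0.1], [0, 0, -38, 0, 0.1], [0, 0, -60, 0, 0.05], [0, 0, -85, 0, 0], [0, 0, -110, 0, 0], [0, 0, -135, 0, 0], [0, 0, -160, 0, 0], [0, 0, -178, 0, 0], [0, 0, -185, 0, 0], [0, 0, -185, 0, 0]])

```text
clock: 10.97
ee_pos: [0.4718, 0.2174, 0.2065]
orientation: [-3.138, 0.002, -1.694]
force: [0.5, -0.4, -0.4]
gripper_width: 0.0939
```

Run:
```python
from h import *
f=manip.grab_frame('top');cv2.imwrite('pics/t7.png',f[:,:,::-1])
delta([.631,-.2115,.205],-88.1)
```

```text
mm/deg [ 4.059e+02 -2.110e+02 -1.000e-01 -8.900e+00]
```

View pics/t7.png

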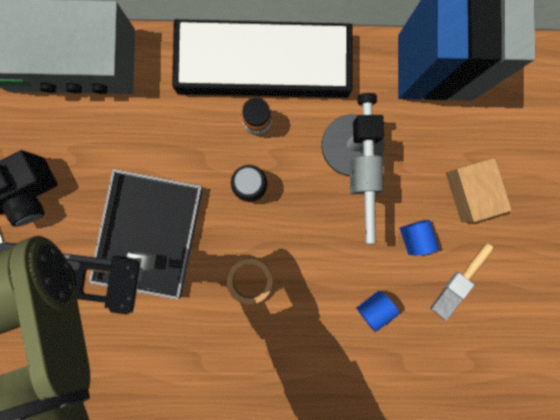

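Everything else is undisturbed and the weight is still at (367,173). Next, above the weight, in two calls.

Call:
apply_moves(plan=[[15, -8, 0, 0, 0], [45, -23, 0, -1, 0], [78, -40, 0, -2, 0], [112, -58, 0, -3, 0], [146, -76, 0, -4, 0], [180, -94, 0, -5, 0], [214, -111, 0, -6, 0], [248, -129, 0, -7, 0], [282, -147, 0, -8, 0], [316, -164, 0, -8.9, 0], [345, -179, 0, -8.9, 0], [365, -190, 0, -8.9, 0]])

```text
clock: 12.02
ee_pos: [0.6149, -0.1711, 0.2024]
orientation: [3.141, 0.002, -1.54]
force: [-0.5, -0.3, -0.7]
gripper_width: 0.0938
```

Run:
```python
from h import *
delta([.631,-.2115,.205],-88.1)
```

```text
mm/deg [ 40.8 -14.8  -2.6  -0.1]
```

Call:
apply_moves(plan=[[18, -7, -2, 0, 0], [32, -12, -2.6, 0, 0], [39, -14.5, -2.6, 0, 0], [41, -14.8, -2.6, 0, 0], [41, -14.8, -2.6, 0, 0], [41, -14.8, -2.6, 0, 0]])

```text
clock: 12.52
ee_pos: [0.6308, -0.2108, 0.2044]
orientation: [3.14, 0.002, -1.539]
force: [0.5, -0.9, -0.4]
gripper_width: 0.0939
```

Run:
```python
from h import *
s=manip.sense();print(s['ee_pos'],s['orientation'])
c=manip.camera_info('wrist');f=manip.grab_frame('wrist');cv2.imwrite('pics/w8.png',f[:,:,::-1])
cv2.imwrite('pics/w8c.png',cv2.resize(f[100:290,180:400,::-1],None,fx=3,fy=3,interpolation=cv2.INTER_CUBIC))
import pickle;pickle.dump(c,open('w8.pkl','wb'))
print(proj('wrist',s['ee_pos'],c))
```

```text
[ 0.63076782 -0.21080855  0.20439561] [ 3.14000174e+00  2.17753114e-03 -1.53934669e+00]
[279.42843952 247.47197312]
```

View pics/w8c.png

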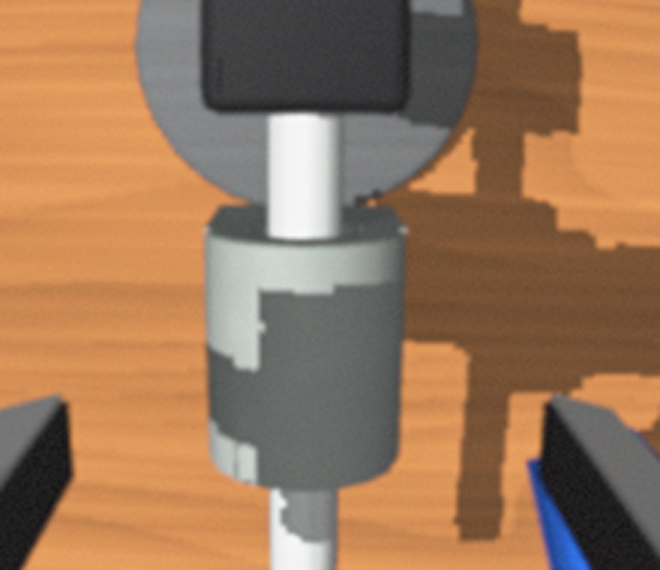

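Run:
```python
from h import *
import pickle;c=pickle.load(open('w8.pkl','rb'))
print(onz('wrist',282,182,.171,c),onz('wrist',282,262,.171,c))
print(onz('wrist',282,137.5,.173,c))
```

```text
[ 0.66393838 -0.21127966  0.171     ] [ 0.60648315 -0.21314091  0.171     ]
[ 0.69341209 -0.21032827  0.173     ]
```

Call:
apply_moves(plan=[[0, -3, 0, 0, 0], [0, -3, 10, 0, 0], [0, -3, 22, 0, 0], [0, -3, 36, 0, 0], [0, -3, 50, 0, 0], [0, -3, 62, 0, 0], [0, -3, 74, 0, 0], [0, -3, 82, 0, 0], [0, -3, 84.5, 0, 0], [0, -3, 84.5, 0, 0], [0, -3, 84.5, 0, 0]])

```text
clock: 13.48
ee_pos: [0.634, -0.2105, 0.1207]
orientation: [3.141, 0.002, -1.539]
force: [0.9, -0.1, -0.2]
gripper_width: 0.0937
```

Run:
```python
from h import *
s=manip.sense();print(s['ee_pos'],s['force'])
f=manip.grab_frame('wrist');cv2.imwrite('pics/w9.png',f[:,:,::-1])
```

```text
[ 0.63402126 -0.21053535  0.12074656] [ 0.92576118 -0.07154161 -0.2485499 ]
```

View pics/w9.png

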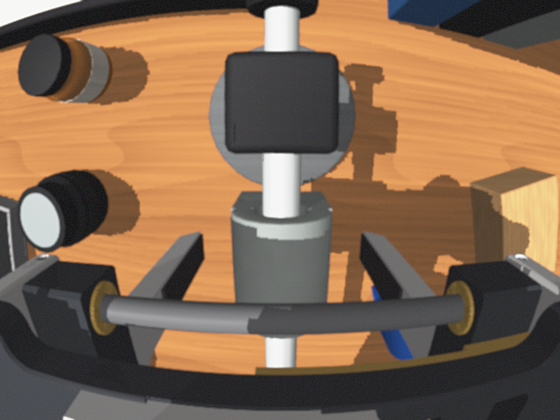

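The weight (columns 231–331) is centred between the fingers (203–361). Closing now.

Call:
apply_moves(plan=[[0, 0, 0, 0, 0.2], [0, 0, 0, 0, 0.4], [0, 0, 0, 0, 0.5], [0, 0, 0, 0, 0.6], [0, 0, 0, 0, 1], [0, 0, 0, 0, 1], [0, 0, 0, 0, 1], [0, 0, 0, 0, 1], [0, 0, 0, 0, 1], [0, 0, 0, 0, 1], [0, 0, 0, 0, 1], [0, 0, 0, 0, 1]])

```text
clock: 14.53
ee_pos: [0.6341, -0.2106, 0.121]
orientation: [3.142, 0.002, -1.539]
force: [-0.1, -0.1, 0.3]
gripper_width: 0.0501
```

Call:
apply_moves(plan=[[0, 0, -1, 0, 1], [0, 0, -2, 0, 1], [0, 0, -3, 0, 1], [0, 0, -4, 0, 1], [0, 0, -4, 0, 1], [0, 0, -4, 0, 1]])

```text
clock: 15.03
ee_pos: [0.6341, -0.2106, 0.125]
orientation: [3.142, 0.002, -1.539]
force: [-0.5, 0.3, -4.5]
gripper_width: 0.0502
```

Run:
```python
from h import *
s=manip.sense();print(s['ee_pos'],s['force'],s['ft_torque'])
f=manip.grab_frame('wrist');cv2.imwrite('pics/w10.png',cv2.resize(f[100:330,150:420,::-1],None,fx=2.6,fy=2.6,interpolation=cv2.INTER_CUBIC))
yaw=np.radians(1.8);p=s['ee_pos'][:2]-0.170*np.array([np.cos(yaw),np.sin(yaw)])
delta([*p,s['ee_pos'][2]],-88.1)
```

```text
[ 0.63407244 -0.21055471  0.12497373] [-0.51423313  0.28820135 -4.48170092] [-0.00868449 -0.03994695  0.0096314 ]
mm/deg [-0.0e+00  1.7e+02 -1.0e-01 -1.0e-01]
```

View pics/w10.png

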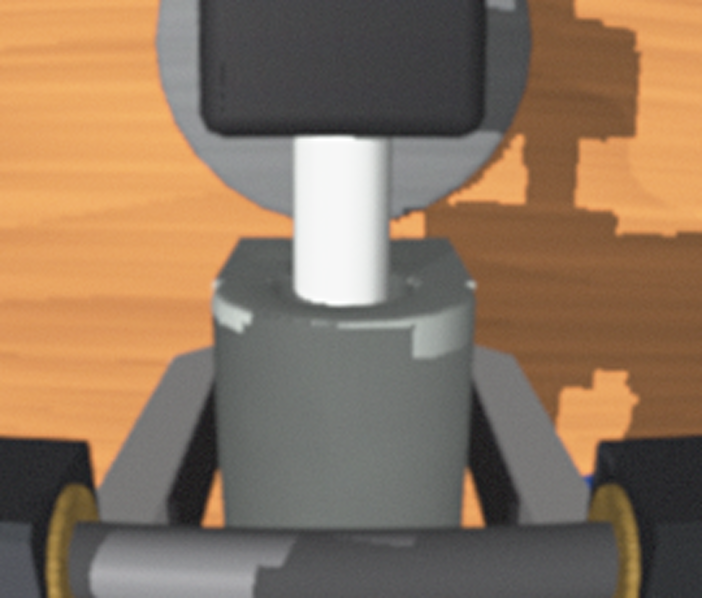

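The weight is fully lifted at about 0.46 kg, with the bar free in the bore. Sliding off, first half.

Call:
apply_moves(plan=[[0, 3, 0, 0, 1], [0, 9, 0, 0, 1], [0, 17, 0, 0, 1], [0, 25, 0, 0, 1], [0, 33, 0, 0, 1], [0, 41, 0, 0, 1], [0, 49, 0, 0, 1], [0, 57, 0, 0, 1], [0, 65, 0, 0, 1], [0, 73, 0, 0, 1], [0, 78, 0, 0, 1], [0, 80, 0, 0, 1]])

```text
clock: 16.08
ee_pos: [0.5534, -0.2132, 0.1251]
orientation: [3.141, 0.002, -1.539]
force: [0.2, -0.4, -2.8]
gripper_width: 0.0499
```

Run:
```python
from h import *
s=manip.sense();print(s['ee_pos'],s['force'],s['ft_torque'])
f=manip.grab_frame('wrist');cv2.imwrite('pics/w11.png',cv2.resize(f[100:330,150:420,::-1],None,fx=2.6,fy=2.6,interpolation=cv2.INTER_CUBIC))
```

```text
[ 0.55338636 -0.21315868  0.12508463] [ 0.17986674 -0.40034118 -2.81546081] [ 0.00907226 -0.03379456 -0.01510566]
```

View pics/w11.png

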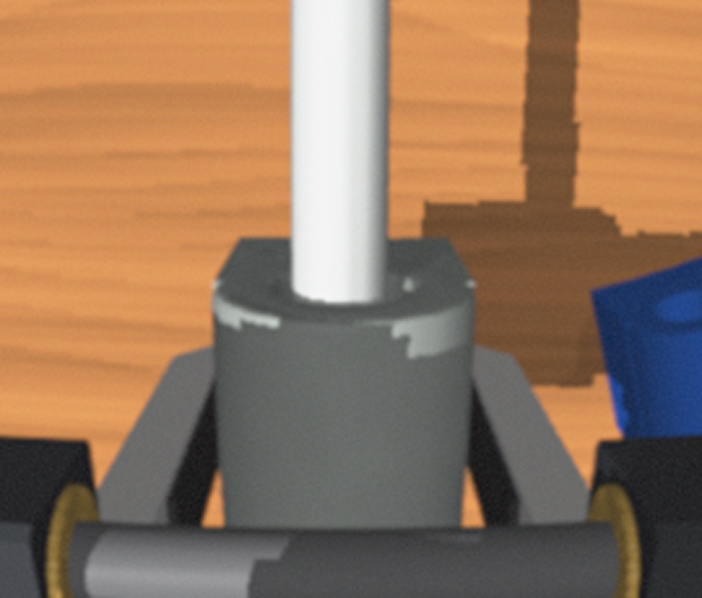

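Call:
apply_moves(plan=[[0, 4, 0, 0, 1], [0, 12, 0, 0, 1], [0, 21, 0, 0, 1], [0, 30, 0, 0, 1], [0, 39, 0, 0, 1], [0, 48, 0, 0, 1], [0, 57, 0, 0, 1], [0, 66, 0, 0, 1], [0, 75, 0, 0, 1], [0, 84, 0, 0, 1], [0, 90, 0, 0, 1], [0, 92, 0, 0, 1]])

```text
clock: 17.13
ee_pos: [0.4607, -0.2162, 0.1253]
orientation: [3.141, 0.001, -1.54]
force: [-0.7, -0.1, -3.2]
gripper_width: 0.05
```

Run:
```python
from h import *
s=manip.sense();print(s['ee_pos'],s['force'],s['ft_torque'])
f=manip.grab_frame('top');cv2.imwrite('pics/t12.png',f[:,:,::-1])
f=manip.grab_frame('wrist');cv2.imwrite('pics/w12.png',f[:,:,::-1])
delta([.574,.199,.155],-97)
```

```text
[ 0.4606918  -0.21616092  0.12526087] [-0.74357098 -0.1107975  -3.23664497] [ 0.05764516  0.02246837 -0.04545639]
mm/deg [-411.5 -125.4  -29.7    8.8]
```

View pics/w12.png

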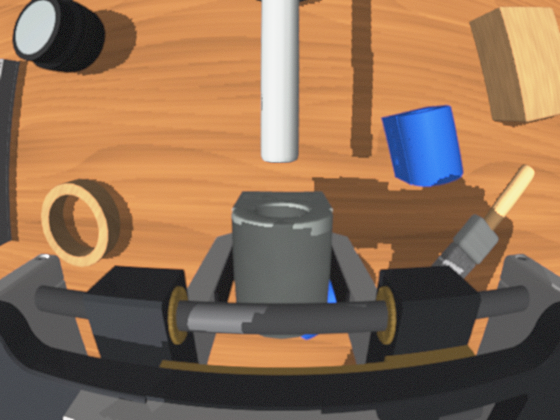

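View pics/t12.png

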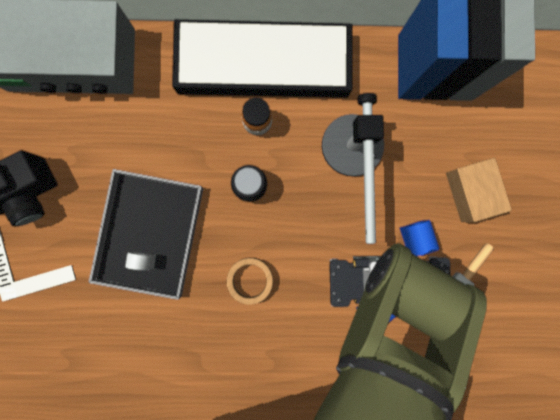

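Weight is clear of the bar, with the tip at wrist pixel (280,160). I'll lift and carry it, going sideways first.

Call:
apply_moves(plan=[[-4, 3, -6, 0, 1], [-14, 3, -16, 0, 1], [-32, 3, -26, 0, 1], [-56, 3, -30, 0, 1], [-82, 0, -32, 0, 1], [-110, -8, -32, 1, 1], [-138, -16, -32, 2, 1], [-166, -26, -32, 3, 1], [-194, -36, -32, 4, 1], [-222, -46, -32, 5, 1], [-250, -56, -32, 6, 1], [-275, -66, -32, 7, 1]])

```text
clock: 18.23
ee_pos: [0.5189, 0.0634, 0.1588]
orientation: [-3.141, 0.002, -1.662]
force: [-0.3, -1.2, -4.2]
gripper_width: 0.0497
```

Run:
```python
from h import *
delta([.574,.199,.155],-97)
```

```text
mm/deg [-140.1  -42.5    3.8    1.8]
```

Call:
apply_moves(plan=[[-24, -7, 0, 0.5, 1], [-48, -14, 1, 1, 1], [-72, -22, 2, 1.8, 1], [-94, -29, 3, 1.8, 1], [-113, -34, 3.8, 1.8, 1], [-128, -39, 3.8, 1.8, 1], [-137, -42, 3.8, 1.8, 1], [-140, -42.5, 3.8, 1.8, 1], [-140, -42.5, 3.8, 1.8, 1], [-140, -42.5, 3.8, 1.8, 1]])

```text
clock: 19.07
ee_pos: [0.5737, 0.1985, 0.1555]
orientation: [-3.141, 0.002, -1.693]
force: [-0.9, -0.3, -3.8]
gripper_width: 0.0498
```

Run:
```python
from h import *
s=manip.sense();print(s['ee_pos'],s['force'])
f=manip.grab_frame('wrist');cv2.imwrite('pics/w13.png',f[:,:,::-1])
f=manip.grab_frame('scene');cv2.imwrite('pics/s13.png',f[:,:,::-1])
delta([.574,.199,.024],-97)
```

```text
[0.57371458 0.19851687 0.15554352] [-0.92370439 -0.30547683 -3.79088746]
mm/deg [-8.000e-01 -1.000e-01  1.316e+02 -1.000e-01]
```

View pics/s13.png

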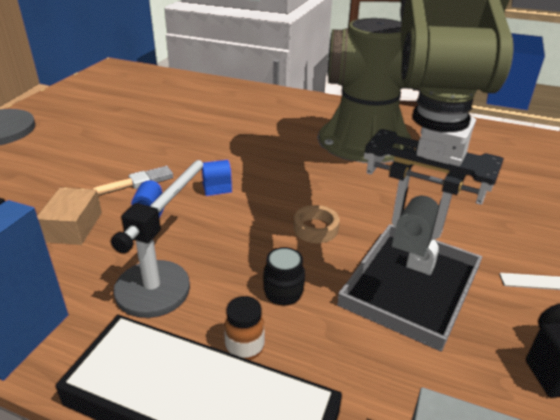

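View pics/w13.png

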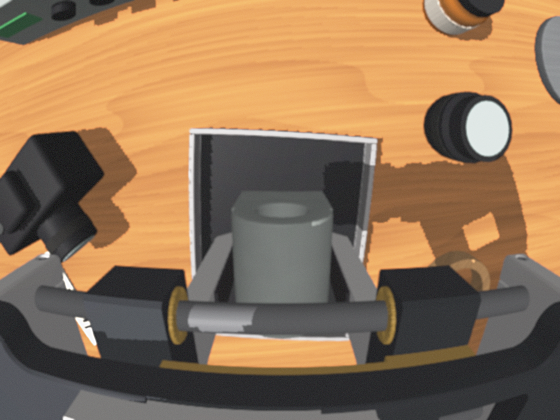

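The weight is above the empty far half of the tray, with the collar standing upright behind it. Lowering now.

Call:
apply_moves(plan=[[0, 0, 8, 0, 1], [0, 0, 24, 0, 1], [0, 0, 42, 0, 1], [0, 0, 60, 0, 1], [0, 0, 78, 0, 1], [0, 0, 94, 0, 1], [0, 0, 106, 0, 1], [0, 0, 115, 0, 1], [0, 0, 121, 0, 1], [0, 0, 125, 0, 1], [0, 0, 126.5, 0, 1], [0, 0, 126.5, 0, 1]])

```text
clock: 20.17
ee_pos: [0.5742, 0.1984, 0.0293]
orientation: [-3.14, 0.002, -1.694]
force: [1.0, 0.4, -4.3]
gripper_width: 0.0499
```

Call:
apply_moves(plan=[[0, 0, 0.5, 0, 1], [0, 0, 1, 0, 1], [0, 0, 1.5, 0, 1], [0, 0, 2, 0, 1], [0, 0, 2, 0, 1], [0, 0, 2, 0, 1]])

```text
clock: 20.67
ee_pos: [0.5742, 0.1984, 0.0273]
orientation: [-3.14, 0.002, -1.694]
force: [0.1, 0.2, -4.1]
gripper_width: 0.0506
```

Call:
apply_moves(plan=[[0, 0, 0.4, 0, 1], [0, 0, 0.8, 0, 1], [0, 0, 1.2, 0, 1], [0, 0, 1.6, 0, 1], [0, 0, 1.6, 0, 1]])

```text
clock: 21.08
ee_pos: [0.5741, 0.1984, 0.0256]
orientation: [-3.14, 0.002, -1.694]
force: [-0.6, 0.9, -3.7]
gripper_width: 0.0496
```

Call:
apply_moves(plan=[[0, 0, 0.3, 0, 1], [0, 0, 0.5, 0, 1], [0, 0, 0.5, 0, 1]])

```text
clock: 21.33
ee_pos: [0.5741, 0.1984, 0.0251]
orientation: [-3.14, 0.002, -1.694]
force: [0.5, -0.7, -4.7]
gripper_width: 0.05
```

Call:
apply_moves(plan=[[0, 0, 0.3, 0, 1], [0, 0, 0.5, 0, 1], [0, 0, 0.5, 0, 1]])

```text
clock: 21.58
ee_pos: [0.5742, 0.1984, 0.025]
orientation: [-3.14, 0.002, -1.694]
force: [-3.3, -0.8, 2.1]
gripper_width: 0.05
```

Call:
apply_moves(plan=[[0, 0, 0.3, 0, 1], [0, 0, 0.5, 0, 1], [0, 0, 0.5, 0, 1]])

```text
clock: 21.83
ee_pos: [0.5743, 0.1984, 0.025]
orientation: [-3.14, 0.002, -1.694]
force: [-4.9, -2.4, 6.4]
gripper_width: 0.0501
```

Firm contact. Relieving the pressure and opening.

Call:
apply_moves(plan=[[0, 0, -0.2, 0, 1], [0, 0, -0.2, 0, 0.42], [0, 0, -0.2, 0, 0.38], [0, 0, -0.2, 0, 0.34], [0, 0, -0.2, 0, 0.3], [0, 0, -0.2, 0, 0.2], [0, 0, -0.2, 0, 0.1], [0, 0, -0.2, 0, 0.1], [0, 0, -0.2, 0, 0.1], [0, 0, -0.2, 0, 0.1]])

```text
clock: 22.67
ee_pos: [0.5743, 0.1984, 0.0252]
orientation: [-3.14, 0.002, -1.694]
force: [-0.4, -0.6, -0.2]
gripper_width: 0.0845
```

Call:
apply_moves(plan=[[0, 0, -5, 0, 0.1], [0, 0, -16, 0, 0.1], [0, 0, -34, 0, 0.1], [0, 0, -56, 0, 0.1], [0, 0, -80, 0, 0], [0, 0, -105, 0, 0], [0, 0, -130, 0, 0], [0, 0, -152, 0, 0], [0, 0, -168, 0, 0], [0, 0, -175, 0, 0], [0, 0, -175, 0, 0]])

```text
clock: 23.58
ee_pos: [0.5744, 0.1983, 0.2025]
orientation: [-3.137, 0.003, -1.694]
force: [0.9, 0.1, -0.6]
gripper_width: 0.0942
```

Run:
```python
from h import *
f=manip.grab_frame('scene');cv2.imwrite('pics/s14.png',cv2.resize(f[170:370,290:550,::-1],None,fx=3,fy=3))
f=manip.grab_frame('top');cv2.imwrite('pics/t14.png',f[:,:,::-1])
print(manip.sense()['ee_pos'],manip.sense()['force'])
```

```text
[0.57364119 0.19807322 0.19960012] [ 0.41273536  0.44660291 -1.03872367]
```

View pics/s14.png

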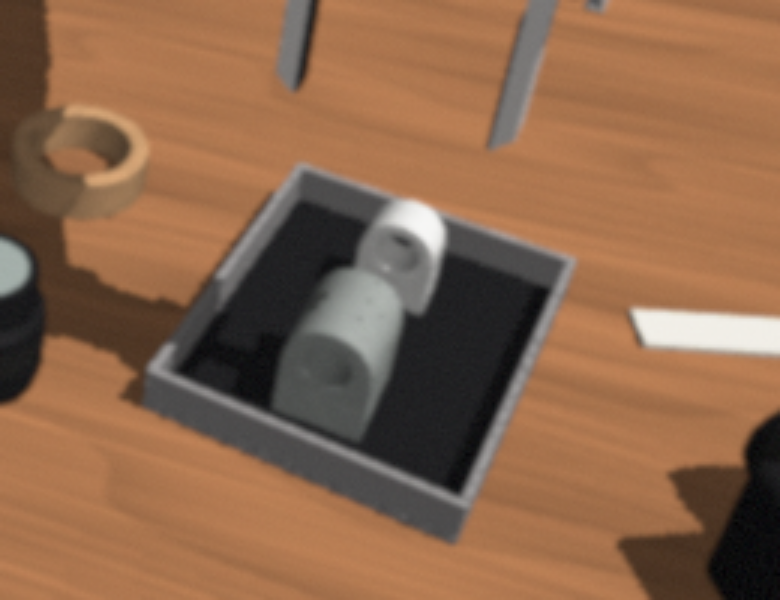

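View pics/t14.png

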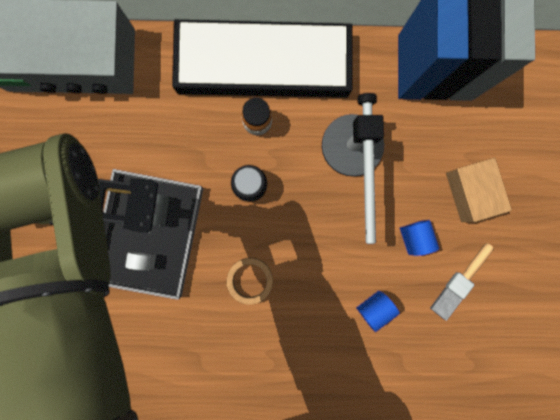

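Both parts stand upright in the tray with the gripper clear. The bar is empty, and the lens, tape and jar show at the same pixels as before. I'll let the arm settle, then hand in.

Call:
apply_moves(plan=[[0, 0, 0, 0, 0], [0, 0, 0, 0, 0], [0, 0, 0, 0, 0], [0, 0, 0, 0, 0]])

```text
clock: 24.02
ee_pos: [0.5735, 0.198, 0.1991]
orientation: [-3.141, 0.001, -1.694]
force: [0.2, -0.6, -0.1]
gripper_width: 0.0937
```

```bash
python3 -c "
from bench import manip
print(manip.sign_off())"
```

```text
the job is handed in; nothing more can be done
None
```

I slid the stop collar off the bar first and stood it in the tray, then did the same with the grey balance weight. The job was handed in at 24 s of the 64 s allowed.

- **Handling:** Each part was lifted 4 mm to centre it, slid off the free end and carried over. I lowered each until the floor pushed back with about 7 N, then eased off slightly and opened the gripper.
- **Last checks:** The last scene and top pictures show both parts upright and apart on the tray floor, the bar empty, and the lens, tape, jar and blue look-alikes where they were. The gripper was open and well above the parts, touching nothing.
- **Disagreements:** The top and wrist cameras differed by 2–3 mm on where the bar and the parts were. I corrected the collar grasp from the wrist view. No check failed.

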